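# Pack the finished prints on their outlined pads

## Task

Four freshly 3D-printed decorations (candy cane, round bauble, square parcel, six-sided snowflake) lie on the bronze build plate. Set each one down, right side up, on the foam pad that shows its outline, turned so that it covers the outline (the cane's hook on the drawn hook). Lower them onto the pads rather than dropping them, and leave the waste block and the scraper where they are.

Things in the scene. Friction and masses are not known exactly. Their poses are not given: they have to be found in the camera images.
- cane_c (a point): Candy cane print, 104 x 52 mm, 20 mm thick, flat on the bronze build plate (250 mm square, top 5 mm above the bench): striped stem, white hook; 35 to 70 g. Point: middle of the straight 22 mm wide stem, half-way up. x along the stem to the hook (32 mm to the rounded end behind, 46 mm ahead to the curve), z up; the hook bends to +y. At the start x points roughly to world +y.
- cane_pad: Fixed grey foam pad, 135 x 85 mm, 6 mm thick, on the bench, with a plain white silhouette of the cane, edged by a near-black line 4 mm wide, drawn flat on top. Origin: centre of its underside, under the outline's centre (top at z = 6 mm). x runs along the drawn stem to the drawn hook, which bends to +y. A cane lying right has its listed point at x = -20, y = -15 mm here, and its x along this x.
- bauble_c (a point): Round bauble print, magenta disc with a yellow ring on top, 52 mm in diameter, 20 mm thick, lying flat on the bronze build plate (250 mm square, its top 5 mm above the bench). The point is the print's centre, half-way up (10 mm above its underside); z up, x and y any way (it is round). 25 to 50 g.
- bauble_pad: Fixed grey foam pad, 90 x 90 mm, 6 mm thick, on the bench, with a plain magenta 52 mm disc, edged by a near-black line 4 mm wide, drawn flat on top. Origin: centre of its underside, under the outline's centre (top at z = 6 mm).
- parcel_c (a point): Square gift-parcel print, yellow with a magenta ribbon cross on top, 48 x 48 mm, 20 mm thick, lying flat on the bronze build plate (250 mm square, its top 5 mm above the bench). The point is the print's centre, half-way up (10 mm above its underside); z up, x and y square to its sides. 28 to 56 g.
- parcel_pad: Fixed grey foam pad, 90 x 90 mm, 6 mm thick, on the bench, with a plain yellow 48 mm square, edged by a near-black line 4 mm wide, drawn flat on top. Origin: centre of its underside, under the outline's centre (top at z = 6 mm). x and y are square to the outline's sides; any quarter turn of the parcel fits.
- snowflake_c (a point): Six-sided snowflake print, green hexagon with a white snowflake on top, 50 mm across flats, 58 mm across corners, 20 mm thick, lying flat on the bronze build plate (250 mm square, its top 5 mm above the bench). The point is the print's centre, half-way up (10 mm above its underside); z up, x points to a corner, y is square to a pair of flats. 28 to 56 g.
- snowflake_pad: Fixed grey foam pad, 90 x 90 mm, 6 mm thick, on the bench, with a plain green hexagon, 50 mm across flats, edged by a near-black line 4 mm wide, drawn flat on top. Origin: centre of its underside, under the outline's centre (top at z = 6 mm). y is square to a pair of the outline's flats; any sixth of a turn of the snowflake fits.
- purge_block_c (a point): Bystander: small stepped waste block, green and lime on a magenta foot, 50 x 40 mm, 22 mm high, loose on the bench at the left, outside the pads; the point is its centre. Leave it alone.
- scraper_c (a point): Bystander: scraper with an orange handle and a steel blade, about 180 mm long, 18 mm high, loose on the bench at the right, outside the pads, the blade towards +x; the point is in the handle, 10 mm from its blade end, half-way up. Leave it alone.
There are look-alikes about, which are no part of the job. Leave any blue look-alike of the snowflake_pad alone. What is meant by the part that bears parcel_c is not blue, and is the larger of those in its own colour.

How it is judged:
By the outcome, as a careful person would: the job done as asked, in the order asked, and still so for the second after the job is handed in, with the robot touching nothing.
It also fails if it takes over 99 s, if anything falls off the work surface, if the arm or the gripper's body presses on something with over 40 N, if the wrist force passes 120 N, or if a joint passes its speed limit or range.

## Robot

A 6-joint arm with a two-finger parallel gripper is mounted at the origin on the work surface. World frame = base frame: x ahead of the robot, y to its left, z up, the work surface at z = 0. Lengths are in m, angles in rad, forces in N, time in s.
With the tool pointing down it reaches from about 0.35 to 0.775 m from the base axis. Payload 7.3 kg.
Tool frame: the origin (TCP) lies midway between the tips of the shut fingers; the grasp point (between the pads) lies 19 mm behind it (robot.grip_depth is the z of the grasp point in the tool frame, in m); z points along the fingers, y is the line along which they close (so a half turn about z gives the same grasp; the last joint's range is limited). The gripper opens to 92 mm and grips with 3 to 60 N. Pads are 19 mm wide; open, the fingers measure 130 mm over their backs; the gripper's body (75 mm by 190 mm) begins 47 mm behind the grasp point.
Start: joints at [1.088, 0.342, 1.524, -0, 1.275, -0.146], TCP at [0.173, 0.496, 0.227] pointing down, gripper open.
Joint ranges: [-2.53, 2.53], [-0.77, 2.02], [0.04, 2.7], [-1, 4.14], [0.28, 2.66], [-3.11, 3.11]. Speed limits (rad/s): [2.57, 2.57, 3.14, 3.14, 3.14, 3.14].

## Interface

Orientations are given as [roll, pitch, yaw] about the fixed x, y, z axes, in that order (R = Rz(yaw) Ry(pitch) Rx(roll)).
In Python, from cell import robot, viewer gives the robot as it stands.
- The arm moves only by the tool step_arm, never from a script. Its argument "increments" is a list of rows, each an object with "delta_pos": the shift along the tool's x, y, z in cm, a list of three; "dr": the turn, a rotation vector about the tool's x, y, z in degrees, a list of three; "fingers": the closure, from -1 (fully open) to 1 (shut), so that 0 is half open. In form: [{"delta_pos": [tx, ty, tz], "dr": [wx, wy, wz], "fingers": fingers}, ...]. A call has exactly 5 rows; each row is the pose to reach, as a shift and turn from the pose commanded when the call began, along the tool's axes at that moment; what a row does not reach only later rows make up. A row lasts 1/8 s, in which the tool goes at most 62.5 mm and 10.7 degrees, less where a joint would pass 70% of its speed; a pose out of reach is approached as far as the arm can. A call with a gripper value outside its range is refused whole. The fingers move at their own pace and stop on an object; "newtons" is the grip in N (left out, the last holds). Time passes only in rows, so rows that repeat a pose let the fingers close, or fill a call up. It gives the time, the measured TCP pose, the force, the opening and the grip force at its end, in the units of the state.
- robot.observe(): the state, without advancing time (a new reading comes with each control period).
- viewer.read_camera(name): name is "scene" or "top" or "wrist"; returns the picture (480x640x3 uint8, red, green, blue); there is no depth.
- viewer.camera_params(name): a dict with "K" (3x3 intrinsics, pixels), "k1" (the pictures are not rectified: a ray, as slopes to the right and down, at radius r is drawn at 1 + k1 r^2 times it, then the intrinsics apply), "T" (4x4, takes a point from camera to world coordinates). Camera axes: x right, y down, z forward; pixel columns grow to the right and rows downward; lengths in m; the calibration is good to about 2 mm. A picture is of the moment at which its call begins: read the wrist's pose just before it. camera_params takes no time and is no camera call; for the wrist camera it gives the pose at the moment of the call.
- robot.hand_in(): hands the job in; it is judged then, once.
The state is a dict: "time": time; "qpos": joint angles; "qvel": joint speeds; "joint_efforts": joint torques, N m; "tool_pos": TCP position; "tool_rot": TCP orientation; "contact_force": force on the tool from outside, world axes, zero at the start; "torque": the same for the moment, N m; "opening": finger opening in m; "grip_force": force on a finger pad.
Only numpy, scipy, OpenCV 4.12 (cv2) and the standard library are available. Lean on these libraries where they do the work, as an engineer would, in place of code of your own. Each camera call takes 0.05 s, during which the arm holds its last target. There are 200 camera calls.

## Working session

There is one attempt and no reset: what is moved stays moved. The work goes in short steps, Python scripts to look and compute and a tool call to move; the robot and the scene stay as the last step left them, time stands still between calls to the robot, and variables do not carry over. Pictures are saved under pics/ and viewed, at most 14 in all, crops included, and the job is handed in when it is done.

Besides the shell and the picture viewer there is one more tool, called after "Call:" as name(argument=value, ...) on one line, values as JSON. step_arm: Moves the arm, as the interface text tells. Its arguments: {"type":"object","properties":{"increments":{"type":"array"},"newtons":{"type":"number"}},"required":["increments"]}

```bash
ls; mkdir -p pics
python3 - <<'E'
from cell import robot, viewer
import cv2
print(robot.observe())
for n in("top","scene"):
    p=viewer.camera_params(n);print(n,p)
    cv2.imwrite(f"pics/{n}0.png",viewer.read_camera(n)[:,:,::-1])
E
```

```text
pics
{'time': 0.0, 'qpos': array([ 1.08803173e+00,  3.42746152e-01,  1.52499601e+00,  2.88388629e-05,
        1.27536982e+00, -1.46015810e-01]), 'qvel': array([ 0.0014801 ,  0.00176874,  0.00043319, -0.00086064, -0.00211902,
       -0.0010454 ]), 'joint_efforts': array([-3.40790311e-04, -4.31248677e+01, -2.44213682e+01,  7.17396406e-02,
        5.61807049e-02, -1.29413747e-04]), 'tool_pos': array([0.17326735, 0.49517362, 0.22604012]), 'tool_rot': array([-3.14009351e+00, -2.48341515e-04,  2.80483526e+00]), 'contact_force': array([-0.20809087,  0.81750524, -0.49794117]), 'torque': array([ 0.02329581, -0.01291965,  0.02685604]), 'grip_force': 0.0, 'opening': 0.09190476036107728}
top {'K': array([[543.35666324,   0.        , 319.59582173],
       [  0.        , 543.35666324, 235.11718132],
       [  0.        ,   0.        ,   1.        ]]), 'k1': 0.004465174397166961, 'T': array([[ 0.01827733, -0.99200388,  0.12487693,  0.35914402],
       [-0.99953023, -0.01505549,  0.02669545, -0.01979914],
       [-0.02460191, -0.12530619, -0.99181304,  1.31465254],
       [ 0.        ,  0.        ,  0.        ,  1.        ]])}
scene {'K': array([[527.88539053,   0.        , 316.09071673],
       [  0.        , 527.88539053, 237.80100465],
       [  0.        ,   0.        ,   1.        ]]), 'k1': 0.007990872896229356, 'T': array([[-0.52206247,  0.47280697, -0.7098622 ,  1.2871684 ],
       [ 0.85274592,  0.30553644, -0.42364121,  0.45741139],
       [ 0.01658825, -0.82649928, -0.56269332,  0.66986072],
       [ 0.        ,  0.        ,  0.        ,  1.        ]])}
```

View pics/top0.png

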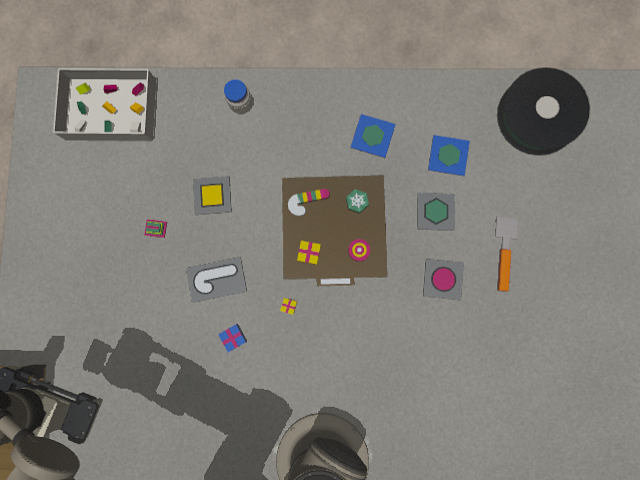

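View pics/scene0.png

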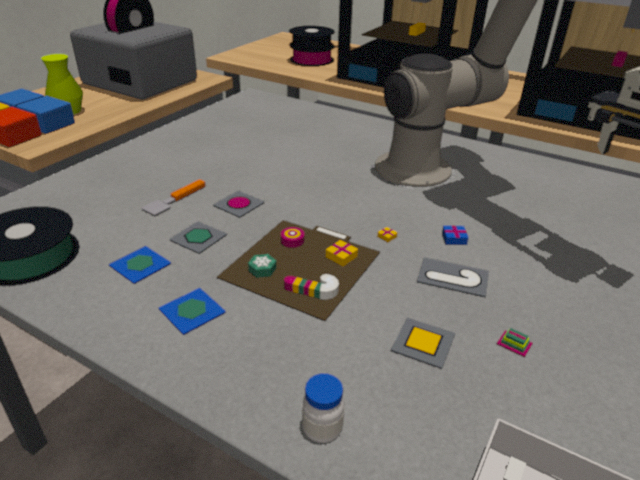

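The top view shows the cane at (309,202), snowflake (357,201), parcel (309,252) and bauble (359,250). The pads are cane (217,280), bauble (444,279), parcel (212,195) and snowflake grey (436,211).
- **Parcel candidates:** large yellow (309,252), small yellow (289,306) and blue (232,338). The large yellow one fits: it is not blue, and it is the larger of the yellow ones.
- **Snowflake pad candidates:** grey (436,211), blue (373,135) and blue (449,155). The grey one fits.

Next I'll confirm this in a crop and get coarse positions.

```bash
cat > h.py <<'E'
import numpy as np, cv2
from scipy.spatial.transform import Rotation as R
from cell import robot, viewer
def cast(p,uv,z):
    uv=np.atleast_2d(np.asarray(uv,float)); K=p["K"]; d=(uv-K[:2,2])/[K[0,0],K[1,1]]
    s=d.copy()
    for _ in range(6): s=d/(1+p["k1"]*(s**2).sum(1,keepdims=True))
    r=np.c_[s,np.ones(len(s))]@p["T"][:3,:3].T; o=p["T"][:3,3]
    return o+r*((z-o[2])/r[:,2])[:,None]
def go(x,y,z,yawdeg):
    "increments (cm, deg in tool axes) to TCP pose pointing down, yaw in deg; half turn free"
    s=robot.observe(); R0=R.from_euler('xyz',s["tool_rot"])
    d=R0.inv().apply(np.array([x,y,z])-s["tool_pos"])*100
    for k in(0,180):
        r=(R0.inv()*R.from_euler('xyz',[180,0,yawdeg+k],degrees=True)).as_rotvec(degrees=True)
        print("dp",d.round(2),"dr",r.round(1),"q6 now",s["qpos"][5].round(2))
E
python3 - <<'E'
from h import *
p=viewer.camera_params("top")
for n,uv,z in [("cane",(309,202),.025),("snow",(357,201),.025),("parcel",(309,252),.025),("baub",(359,250),.025),("canepad",(217,280),.006),("baubpad",(444,279),.006),("parpad",(212,195),.006),("snowpad",(436,211),.006),("small",(289,306),0),("plateTL",(283,178),.005),("plateBR",(387,277),.005)]:
    print(n,cast(p,uv,z)[0].round(3))
im=cv2.imread("pics/top0.png")[110:350,180:500]
cv2.imwrite("pics/crop.png",cv2.resize(im,(800,600),interpolation=cv2.INTER_CUBIC))
w=viewer.camera_params("wrist");print(w)
s=robot.observe();T=np.eye(4);T[:3,:3]=R.from_euler('xyz',s["tool_rot"]).as_matrix();T[:3,3]=s["tool_pos"]
print((np.linalg.inv(T)@w["T"]).round(3))
go(.47,-.02,.30,90); print(robot.grip_depth)
E
```

```text
cane [0.602 0.042 0.025]
snow [ 0.606 -0.074  0.025]
parcel [0.481 0.039 0.025]
baub [ 0.487 -0.08   0.025]
canepad [0.411 0.261 0.006]
baubpad [ 0.423 -0.284  0.006]
parpad [0.619 0.282 0.006]
snowpad [ 0.587 -0.266  0.006]
small [0.352 0.086 0.   ]
plateTL [0.665 0.108 0.005]
plateBR [ 0.425 -0.148  0.005]
{'K': array([[353.24578549,   0.        , 315.64281635],
       [  0.        , 353.24578549, 233.7163201 ],
       [  0.        ,   0.        ,   1.        ]]), 'k1': -0.028212362042791508, 'T': array([[ 0.32995462,  0.90439187,  0.27056477,  0.09933706],
       [ 0.94399568, -0.315671  , -0.09604152,  0.52050325],
       [-0.00144972,  0.28710132, -0.95789912,  0.38496526],
       [ 0.        ,  0.        ,  0.        ,  1.        ]])}
[[ 0.001 -0.958 -0.287  0.078]
 [ 1.     0.001  0.    -0.001]
 [ 0.    -0.287  0.958 -0.159]
 [ 0.     0.     0.     1.   ]]
dp [-45.02 -38.83  -7.34] dr [-0.1  0.  70.7] q6 now -0.15
dp [-45.02 -38.83  -7.34] dr [-0.000e+00 -1.000e-01 -1.093e+02] q6 now -0.15
-0.0188
```

View pics/crop.png

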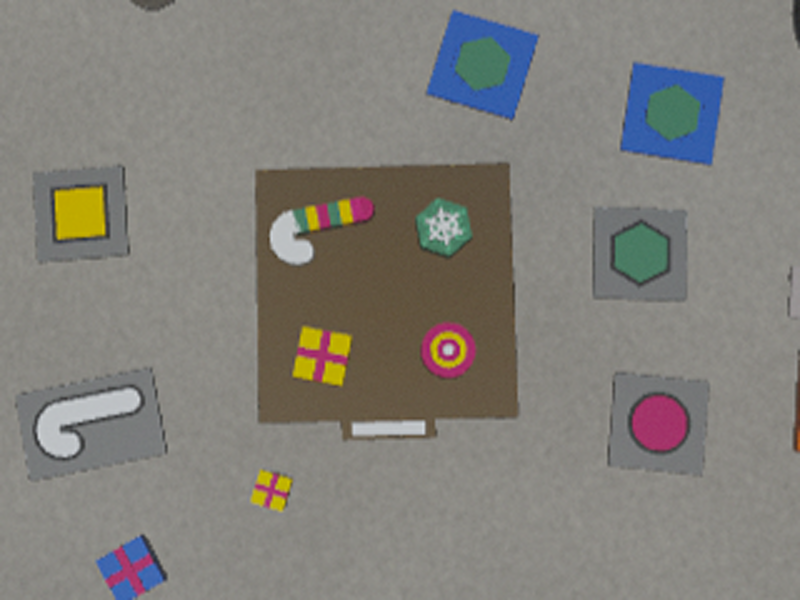

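The crop confirms both: the large yellow parcel on the plate at crop (322,356), against the small one at (271,490) on the bench, and the grey snowflake pad at crop (640,253), with the blue ones above it. Next I'll move above the plate.

Call:
step_arm(increments=[{"delta_pos": [-5,-3.5,-1.5],"dr": [0,0,-4],"fingers": -1},{"delta_pos": [-10,-7,-3],"dr": [0,0,-8],"fingers": -1},{"delta_pos": [-15,-10.5,-4.5],"dr": [0,0,-12],"fingers": -1},{"delta_pos": [-20,-14,-6],"dr": [0,0,-16],"fingers": -1},{"delta_pos": [-25,-17.5,-7.4],"dr": [0,0,-19.3],"fingers": -1}])

```text
time: 0.72
tool_pos: [0.3514, 0.2472, 0.3007]
tool_rot: [3.141, -0.0, -3.139]
contact_force: [1.4, 0.4, -0.1]
opening: 0.0918
grip_force: 0.0
```

```bash
python3 -c "
from h import *
go(.52,0,.30,180)"
```

```text
dp [-16.8  -24.76   0.07] dr [ 0.  -0.   0.1] q6 now -1.14
dp [-16.8  -24.76   0.07] dr [   0.     0.  -179.9] q6 now -1.14
```

Call:
step_arm(increments=[{"delta_pos": [-3.4,-5,0],"dr": [0,0,0],"fingers": -1},{"delta_pos": [-6.8,-10,0],"dr": [0,0,0],"fingers": -1},{"delta_pos": [-10.2,-15,0],"dr": [0,0,0],"fingers": -1},{"delta_pos": [-13.6,-20,0],"dr": [0,0,0],"fingers": -1},{"delta_pos": [-16.8,-24.8,0],"dr": [0,0,0],"fingers": -1}])

```text
time: 1.35
tool_pos: [0.5195, -0.001, 0.3]
tool_rot: [3.141, -0.0, 3.141]
contact_force: [0.3, 1.3, 0.2]
opening: 0.0919
grip_force: 0.0
```

Run:
```python
from h import *
p=viewer.camera_params("wrist"); im=viewer.read_camera("wrist")[:,:,::-1]
print(robot.observe()["tool_pos"]); cv2.imwrite("pics/w1.png",im); np.save("w1.npy",p["T"])
```

```text
[ 0.52251772 -0.00658686  0.29918323]
```

View pics/w1.png

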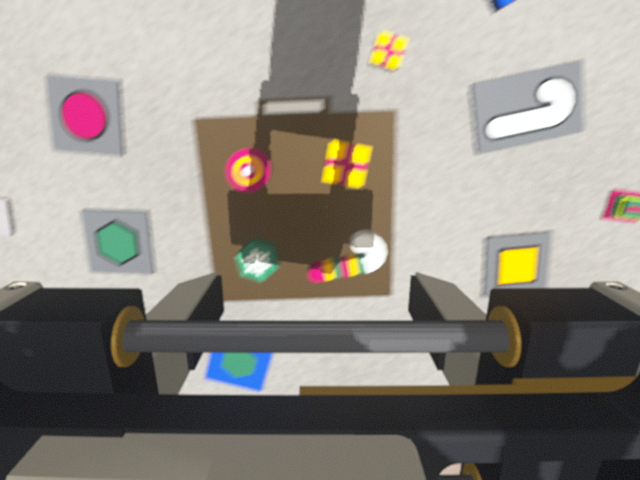

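All eight items are in the wrist view: pads at (84,116), (118,242), (528,107) and (518,265); prints at (247,169), (347,163), (258,261) and (350,258). The bench carries a sharp shadow, so I'll use colour masks.

```bash
cat >> h.py <<'E'
RNG={"yellow":((20,120,70),(35,255,255)),"magenta":((160,110,50),(178,255,255)),"green":((65,70,30),(90,255,200)),"white":((0,0,190),(180,40,255)),"grey":((90,0,60),(135,60,165))}
def blob(im,col,box,close=0):
    "largest blob contour of a colour in box (x0,y0,x1,y1)"
    x0,y0,x1,y1=box; hsv=cv2.cvtColor(np.ascontiguousarray(im[y0:y1,x0:x1]),cv2.COLOR_BGR2HSV)
    m=cv2.inRange(hsv,*map(np.array,RNG[col]))
    if close: m=cv2.morphologyEx(m,cv2.MORPH_CLOSE,np.ones((close,close)))
    c=max(cv2.findContours(m,0,cv2.CHAIN_APPROX_NONE)[0],key=cv2.contourArea)
    return c[:,0]+[x0,y0]
def shape(p,c,z):
    "centre, angle, sizes (mm) of contour's rectangle and its area centroid on plane z"
    w=cast(p,c,z)[:,:2]*1000; w32=w.astype(np.float32)[:,None]
    (cx,cy),s,a=cv2.minAreaRect(w32); M=cv2.moments(w32)
    b=cv2.boxPoints(((cx,cy),s,a)); e=max((b[1]-b[0],b[2]-b[1]),key=np.linalg.norm)
    return dict(rect=np.round((cx,cy),1),cen=np.round((M["m10"]/M["m00"],M["m01"]/M["m00"]),1),size=np.round(s,1),ang=round(float(np.degrees(np.arctan2(e[1],e[0])))%180,1),area=round(M["m00"]))
def snap(name):
    p=viewer.camera_params("wrist"); im=viewer.read_camera("wrist")[:,:,::-1].copy(); cv2.imwrite(f"pics/{name}.png",im); return p,im
E
python3 - <<'E'
from h import *
p,im=snap("w2"); t=viewer.camera_params("top"); ti=cv2.imread("pics/top0.png")
hsv=cv2.cvtColor(im,cv2.COLOR_BGR2HSV)
for q in [(90,135-45),(60,90),(480,140),(118,242),(84,116),(518,265),(300,20),(30,200)]: print(q,hsv[q[1],q[0]])
for n,col,b,z,tb in [("baubpad","magenta",(40,70,130,160),.006,(420,255,470,300)),("snowpad","green",(80,205,155,275),.006,(415,190,457,232)),("parpad","yellow",(480,225,550,290),.006,(190,175,235,215)),("canepad","white",(470,60,590,155),.006,None)]:
    print(n,shape(p,blob(im,col,b),z)); 
    if tb: print("   top",shape(t,blob(ti,col,tb),z))
    try: print("   grey",shape(p,blob(im,"grey",(b[0]-12,b[1]-12,b[2]+12,b[3]+12),9),z))
    except Exception as e: print(e)
for n,col,b,tb in [("baub","magenta",(215,140,275,200),(340,235,380,270)),("parcel","yellow",(315,130,380,195),(290,235,330,272)),("snow","green",(228,235,285,285),(340,185,377,220))]:
    print(n,shape(p,blob(im,col,b,15),.025)," top",shape(t,blob(ti,col,tb,5),.025))
E
```

```text
(90, 90) [166 203 236]
(60, 90) [120   7 174]
(480, 140) [ 27  10 220]
(118, 242) [ 75 123 180]
(84, 116) [165 206 237]
(518, 265) [ 29 255 255]
(300, 20) [ 21  16 115]
(30, 200) [ 23  11 218]
baubpad {'rect': array([ 421.5, -283.9]), 'cen': array([ 421.5, -283.9]), 'size': array([54.1, 52.7]), 'ang': 89.2, 'area': 2232}
   top {'rect': array([ 424. , -282.6]), 'cen': array([ 423.3, -282.3]), 'size': array([50.1, 50.2]), 'ang': 91.0, 'area': 2006}
   grey {'rect': array([ 421.7, -283.3]), 'cen': array([ 421.8, -283.4]), 'size': array([62.9, 62.1]), 'ang': 88.9, 'area': 3030}
snowpad {'rect': array([ 586.5, -267.9]), 'cen': array([ 586.6, -267.8]), 'size': array([58.1, 52.5]), 'ang': 58.2, 'area': 2271}
   top {'rect': array([ 588.3, -265.7]), 'cen': array([ 588.2, -266. ]), 'size': array([50. , 54.7]), 'ang': 117.5, 'area': 2049}
   grey {'rect': array([ 585.1, -264.7]), 'cen': array([ 579.5, -257.7]), 'size': array([87.4, 88.4]), 'ang': 178.3, 'area': 4877}
parpad {'rect': array([620.2, 283.1]), 'cen': array([620.4, 283.1]), 'size': array([51.2, 51.3]), 'ang': 95.6, 'area': 2460}
  
[... 546 characters left out ...]
': array([485. , -80.2]), 'size': array([48.6, 57. ]), 'ang': 177.9, 'area': 2334}  top {'rect': array([488.5, -78.4]), 'cen': array([488.3, -78.8]), 'size': array([50.3, 50. ]), 'ang': 0.7, 'area': 2021}
parcel {'rect': array([477.4,  43.9]), 'cen': array([479.4,  41. ]), 'size': array([59.5, 58.9]), 'ang': 81.2, 'area': 2782}  top {'rect': array([480.6,  40.7]), 'cen': array([480.6,  40.3]), 'size': array([50.2, 51.2]), 'ang': 169.8, 'area': 2323}
snow {'rect': array([609.6, -75.3]), 'cen': array([603.4, -73. ]), 'size': array([50.9, 69.2]), 'ang': 178.3, 'area': 2484}  top {'rect': array([606.8, -73.6]), 'cen': array([606.6, -73.7]), 'size': array([55.5, 49.9]), 'ang': 70.4, 'area': 1983}
```

Call:
step_arm(increments=[{"delta_pos": [-1.5,-3,5],"dr": [0,0,0],"fingers": -1},{"delta_pos": [-3,-5.5,10],"dr": [0,0,0],"fingers": -1},{"delta_pos": [-4.5,-8,15],"dr": [0,0,0],"fingers": -1},{"delta_pos": [-4.5,-8,15],"dr": [0,0,0],"fingers": -1},{"delta_pos": [-4.5,-8,15],"dr": [0,0,0],"fingers": -1}])

```text
time: 2.08
tool_pos: [0.5639, -0.0783, 0.1513]
tool_rot: [3.141, 0.001, -3.141]
contact_force: [-0.1, -0.3, 0.6]
opening: 0.0916
grip_force: 0.0
```

Run:
```python
from h import *
p,im=snap("w3"); print(robot.observe()["tool_pos"])
c=blob(im,"magenta",(200,20,440,270),25); print(c.min(0),c.max(0),shape(p,c,.025))
c=blob(im,"yellow",(250,60,390,200),25); print(c.min(0),c.max(0),shape(p,c,.025))
```

```text
[ 0.56428512 -0.07821606  0.15215381]
[280  96] [347 166] {'rect': array([488.4, -80.6]), 'cen': array([488.2, -80.8]), 'size': array([52.5, 52.2]), 'ang': 0.0, 'area': 2136}
[292 110] [334 153] {'rect': array([488. , -80.9]), 'cen': array([488.1, -80.7]), 'size': array([32.3, 32.5]), 'ang': 134.6, 'area': 814}
```

View pics/w3.png

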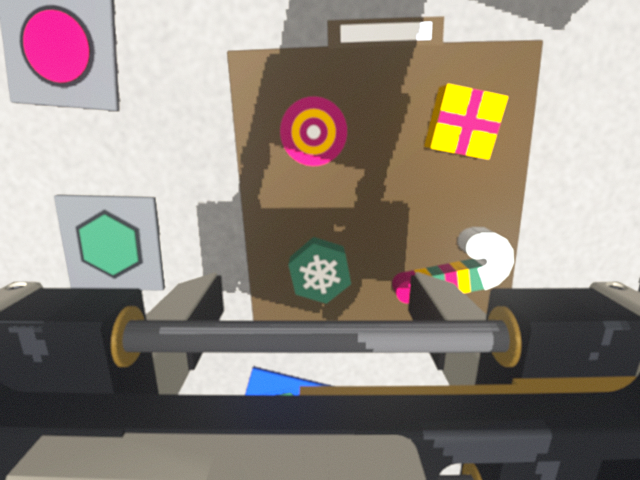

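The bauble is at pixel (314,132), which casts to (488,-81) mm at its full 52 mm size. Descending to grasp it.

Call:
step_arm(increments=[{"delta_pos": [4,-0.2,2],"dr": [0,0,0],"fingers": -1},{"delta_pos": [7.6,-0.2,5],"dr": [0,0,0],"fingers": -1},{"delta_pos": [7.6,-0.2,9.5],"dr": [0,0,0],"fingers": -1},{"delta_pos": [7.6,-0.2,12.5],"dr": [0,0,0],"fingers": -1},{"delta_pos": [7.6,-0.2,14],"dr": [0,0,0],"fingers": -1}])

```text
time: 2.75
tool_pos: [0.4883, -0.0804, 0.0109]
tool_rot: [-3.141, 0.002, -3.141]
contact_force: [-0.5, 0.4, 0.4]
opening: 0.092
grip_force: 0.0
```

Call:
step_arm(increments=[{"delta_pos": [0,0,0],"dr": [0,0,0],"fingers": -0.5},{"delta_pos": [0,0,0],"dr": [0,0,0],"fingers": 0.2},{"delta_pos": [0,0,0],"dr": [0,0,0],"fingers": 0.5},{"delta_pos": [0,0,0],"dr": [0,0,0],"fingers": 0.5},{"delta_pos": [0,0,0],"dr": [0,0,0],"fingers": 0.5}], newtons=12)

```text
time: 3.38
tool_pos: [0.488, -0.0811, 0.0108]
tool_rot: [-3.141, 0.001, 3.142]
contact_force: [-0.3, 0.6, 4.5]
opening: 0.0513
grip_force: 12.0
```

Call:
step_arm(increments=[{"delta_pos": [0,0,-3],"dr": [0,0,0],"fingers": 0.5},{"delta_pos": [0,-3,-7],"dr": [0,0,0],"fingers": 0.5},{"delta_pos": [-0.4,-8.5,-10],"dr": [0,0,0],"fingers": 0.5},{"delta_pos": [-0.8,-14,-10],"dr": [0,0,0],"fingers": 0.5},{"delta_pos": [-1.2,-20.2,-10],"dr": [0,0,0],"fingers": 0.5}])

```text
time: 4.0
tool_pos: [0.4999, -0.2845, 0.111]
tool_rot: [-3.141, 0.001, -3.141]
contact_force: [1.0, 1.0, 0.3]
opening: 0.0513
grip_force: 12.0
```

Run:
```python
from h import *
p,im=snap("w4"); s=robot.observe();print(s["tool_pos"],s["opening"])
c=blob(im,"magenta",(200,20,440,220)); print(c.min(0),c.max(0),shape(p,c,.006))
p,im=snap("w5"); s=robot.observe();print(s["tool_pos"],s["opening"])
c=blob(im,"magenta",(200,20,440,220)); print(c.min(0),c.max(0),shape(p,c,.006))
```

```text
[ 0.50016041 -0.29276457  0.11094547] 0.05159753542013452
[274  90] [350 166] {'rect': array([ 422.3, -287.9]), 'cen': array([ 422.4, -287.9]), 'size': array([52.5, 54.7]), 'ang': 90.1, 'area': 2270}
[ 0.49979023 -0.28905123  0.11041368] 0.05163442706327625
[294  89] [368 165] {'rect': array([ 422. , -282.8]), 'cen': array([ 422.2, -282.8]), 'size': array([53. , 52.5]), 'ang': 45.2, 'area': 2178}
```

View pics/w5.png

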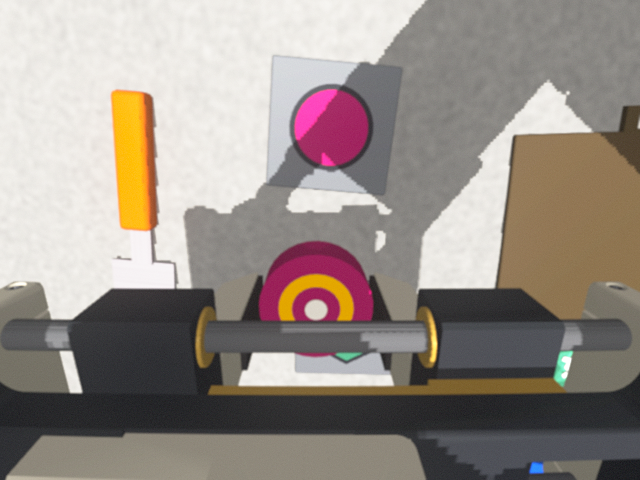

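The pad is at pixel (331,127), which casts to (422,-283) mm, and the bauble is held level. Lowering it.

Call:
step_arm(increments=[{"delta_pos": [4,0,1],"dr": [0,0,0],"fingers": 0.5},{"delta_pos": [7.8,0,3],"dr": [0,0,0],"fingers": 0.5},{"delta_pos": [7.8,0,6],"dr": [0,0,0],"fingers": 0.5},{"delta_pos": [7.8,0,8.5],"dr": [0,0,0],"fingers": 0.5},{"delta_pos": [7.8,0,9.4],"dr": [0,0,0],"fingers": 0.5}])

```text
time: 4.72
tool_pos: [0.421, -0.2819, 0.0151]
tool_rot: [3.139, -0.002, -3.142]
contact_force: [0.7, 0.0, -0.3]
opening: 0.0518
grip_force: 12.0
```

Call:
step_arm(increments=[{"delta_pos": [0,0,0.3],"dr": [0,0,0],"fingers": 0.5},{"delta_pos": [0,0,0.5],"dr": [0,0,0],"fingers": 0.5},{"delta_pos": [0,0,0.5],"dr": [0,0,0],"fingers": 0.5},{"delta_pos": [0,0,0.5],"dr": [0,0,0],"fingers": -0.4},{"delta_pos": [0,0,0.5],"dr": [0,0,0],"fingers": -0.6}])

```text
time: 5.35
tool_pos: [0.4219, -0.2832, 0.0117]
tool_rot: [-3.141, 0.001, -3.142]
contact_force: [0.4, 0.8, -0.5]
opening: 0.0669
grip_force: 0.0
```

Call:
step_arm(increments=[{"delta_pos": [0,0,-4],"dr": [0,0,0],"fingers": -0.8},{"delta_pos": [-3,2,-9],"dr": [0,0,0],"fingers": -1},{"delta_pos": [-7.5,6,-12],"dr": [0,0,0],"fingers": -1},{"delta_pos": [-12,9.5,-13.8],"dr": [0,0,0],"fingers": -1},{"delta_pos": [-16.5,13,-13.8],"dr": [0,0,0],"fingers": -1}])

```text
time: 5.98
tool_pos: [0.589, -0.1522, 0.1519]
tool_rot: [-3.14, 0.004, 3.141]
contact_force: [0.8, -0.2, -0.4]
opening: 0.0917
grip_force: 0.0
```

Call:
step_arm(increments=[{"delta_pos": [-4,3.2,0],"dr": [0,0,0],"fingers": -1},{"delta_pos": [-7.5,6,0],"dr": [0,0,0],"fingers": -1},{"delta_pos": [-9.7,7.9,0],"dr": [0,0,0],"fingers": -1},{"delta_pos": [-9.7,7.9,0],"dr": [0,0,0],"fingers": -1},{"delta_pos": [-9.7,7.9,0],"dr": [0,0,0],"fingers": -1}])

```text
time: 6.6
tool_pos: [0.6832, -0.0744, 0.1491]
tool_rot: [-3.142, -0.001, 3.142]
contact_force: [-0.8, -0.9, 0.2]
opening: 0.0917
grip_force: 0.0
```

```bash
cat >> h.py <<'E'
def corner_phase(p,c,z,n):
    "direction (deg, mod 360/n) of a corner of a regular n-gon contour"
    c=cv2.convexHull(c.astype(np.int32))[:,0]; w=cast(p,c,z)[:,:2]; per=np.vstack([w,w[:1]])
    L=np.r_[0,np.cumsum(np.linalg.norm(np.diff(per,axis=0),axis=1))]; t=np.linspace(0,L[-1],720,endpoint=False)
    q=np.c_[np.interp(t,L,per[:,0]),np.interp(t,L,per[:,1])]; q-=q.mean(0)
    r=np.linalg.norm(q,axis=1); a=np.arctan2(q[:,1],q[:,0])
    return round(float(np.degrees(np.angle(((r-r.mean())*np.exp(1j*n*a)).sum()))/n)%(360/n),1)
E
python3 - <<'E'
from h import *
p,im=snap("w6"); s=robot.observe();print(s["tool_pos"])
c=blob(im,"green",(200,20,440,220),21); print(c.min(0),c.max(0),shape(p,c,.025),corner_phase(p,c,.025,6))
p,im=snap("w7"); s=robot.observe();print(s["tool_pos"])
c=blob(im,"green",(200,20,440,220),21); print(c.min(0),c.max(0),shape(p,c,.025),corner_phase(p,c,.025,6))
i=cv2.imread("pics/w2.png"); p["T"]=np.load("w1.npy")
c=blob(i,"green",(80,205,155,275)); print("pad",corner_phase(p,c,.006,6))
t=viewer.camera_params("top"); ti=cv2.imread("pics/top0.png")
print("top pad",corner_phase(t,blob(ti,"green",(415,190,457,232)),.006,6),"flake",corner_phase(t,blob(ti,"green",(340,185,377,220),5),.025,6))
E
```

```text
[ 0.68305893 -0.07483187  0.14933849]
[280  93] [350 168] {'rect': array([607.1, -75.3]), 'cen': array([598.9, -72.9]), 'size': array([49.9, 56. ]), 'ang': 131.7, 'area': 1126} 11.7
[ 0.68308025 -0.07500198  0.1495282 ]
[281  94] [351 168] {'rect': array([607.4, -75.2]), 'cen': array([598.9, -72.8]), 'size': array([56.7, 50. ]), 'ang': 71.6, 'area': 1112} 11.8
pad 58.9
top pad 58.0 flake 11.8
```

View pics/w7.png

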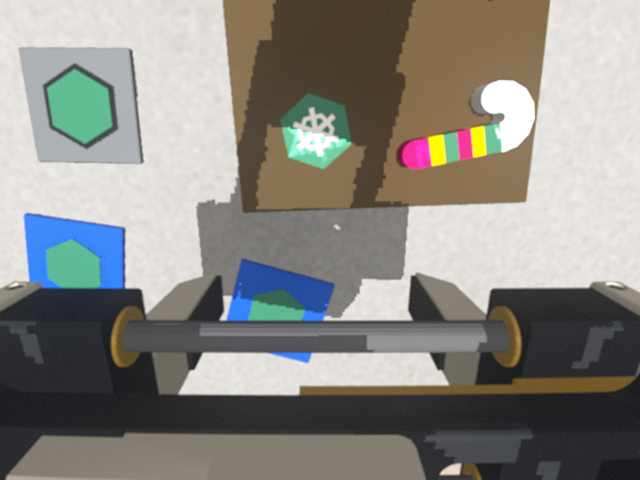

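The snowflake is at pixel (316,131), which casts to (607,-75) mm with corners at 11.7°. The pad corners are at about 58.5°. The cane's tip at (403,155) is near the finger path, so I'll descend partly closed.

Call:
step_arm(increments=[{"delta_pos": [4,0,2],"dr": [0,0,-6],"fingers": -0.4},{"delta_pos": [7.6,0,5],"dr": [0,0,-11.7],"fingers": -0.4},{"delta_pos": [7.6,0,9.5],"dr": [0,0,-11.7],"fingers": -0.4},{"delta_pos": [7.6,0,12.5],"dr": [0,0,-11.7],"fingers": -0.4},{"delta_pos": [7.6,0,13.9],"dr": [0,0,-11.7],"fingers": -0.4}])

```text
time: 7.32
tool_pos: [0.6065, -0.0747, 0.0092]
tool_rot: [3.141, -0.002, -2.939]
contact_force: [0.9, -0.3, 0.3]
opening: 0.0641
grip_force: 0.0
```

Call:
step_arm(increments=[{"delta_pos": [0,0,0],"dr": [0,0,0],"fingers": -0.4},{"delta_pos": [0,0,0],"dr": [0,0,0],"fingers": 0.2},{"delta_pos": [0,0,0],"dr": [0,0,0],"fingers": 0.5},{"delta_pos": [0,0,0],"dr": [0,0,0],"fingers": 0.5},{"delta_pos": [0,0,0],"dr": [0,0,0],"fingers": 0.5}], newtons=12)

```text
time: 7.95
tool_pos: [0.6086, -0.0742, 0.0118]
tool_rot: [-3.141, 0.002, -2.937]
contact_force: [-0.9, -0.7, 5.5]
opening: 0.0499
grip_force: 12.0
```

Call:
step_arm(increments=[{"delta_pos": [0,0,-3],"dr": [0,0,0],"fingers": 0.5},{"delta_pos": [0,-3,-7],"dr": [0,0,4],"fingers": 0.5},{"delta_pos": [-0.6,-9,-10],"dr": [0,0,9],"fingers": 0.5},{"delta_pos": [-1.2,-15,-10],"dr": [0,0,13.2],"fingers": 0.5},{"delta_pos": [-1.7,-20,-10],"dr": [0,0,13.2],"fingers": 0.5}])

```text
time: 8.57
tool_pos: [0.6655, -0.2686, 0.1114]
tool_rot: [-3.141, 0.002, 3.114]
contact_force: [0.8, -0.2, -0.3]
opening: 0.0498
grip_force: 12.0
```

Call:
step_arm(increments=[{"delta_pos": [0,0,0],"dr": [0,0,0],"fingers": 0.5},{"delta_pos": [0,0,0],"dr": [0,0,0],"fingers": 0.5},{"delta_pos": [0,0,0],"dr": [0,0,0],"fingers": 0.5},{"delta_pos": [0,0,0],"dr": [0,0,0],"fingers": 0.5},{"delta_pos": [0,0,0],"dr": [0,0,0],"fingers": 0.5}])

```text
time: 9.2
tool_pos: [0.6651, -0.2656, 0.1107]
tool_rot: [-3.142, 0.0, 3.116]
contact_force: [0.4, 0.3, -0.9]
opening: 0.0497
grip_force: 12.0
```

Run:
```python
from h import *
for n in("w8","w9"):
    p,im=snap(n); s=robot.observe();print(s["tool_pos"],s["tool_rot"],s["opening"])
    c=blob(im,"green",(200,20,440,220)); print(c.min(0),c.max(0),shape(p,c,.006),corner_phase(p,c,.006,6))
go(.587,-.2675,.0125,178.5)
```

```text
[ 0.6651118  -0.26583685  0.11064788] [-3.14153103e+00  2.66908686e-04  3.11626154e+00] 0.04983852181925992
[276  85] [347 169] {'rect': array([ 586.7, -267.1]), 'cen': array([ 586.8, -267.2]), 'size': array([51.3, 57.6]), 'ang': 118.6, 'area': 2201} 58.1
[ 0.66505714 -0.26600351  0.11055574] [3.14157341e+00 1.59795796e-04 3.11601552e+00] 0.05010302967915339
[276  85] [347 169] {'rect': array([ 586.8, -267.4]), 'cen': array([ 586.8, -267.3]), 'size': array([50.9, 57.9]), 'ang': 179.7, 'area': 2204} 58.5
dp [ 7.8  -0.35  9.8 ] dr [0. 0. 0.] q6 now -2.03
dp [ 7.8  -0.35  9.8 ] dr [  -0.    0. -180.] q6 now -2.03
```

Call:
step_arm(increments=[{"delta_pos": [4,-0.2,1],"dr": [0,0,0],"fingers": 0.5},{"delta_pos": [7.8,-0.3,3],"dr": [0,0,0],"fingers": 0.5},{"delta_pos": [7.8,-0.3,6],"dr": [0,0,0],"fingers": 0.5},{"delta_pos": [7.8,-0.3,8.5],"dr": [0,0,0],"fingers": 0.5},{"delta_pos": [7.8,-0.3,9.4],"dr": [0,0,0],"fingers": 0.5}])

```text
time: 9.93
tool_pos: [0.5862, -0.2669, 0.015]
tool_rot: [3.14, -0.002, 3.115]
contact_force: [-0.3, 0.4, -0.0]
opening: 0.0497
grip_force: 12.0
```

Call:
step_arm(increments=[{"delta_pos": [0,0,0.3],"dr": [0,0,0],"fingers": 0.5},{"delta_pos": [0,0,0.5],"dr": [0,0,0],"fingers": 0.5},{"delta_pos": [0,0,0.5],"dr": [0,0,0],"fingers": 0.5},{"delta_pos": [0,0,0.5],"dr": [0,0,0],"fingers": -0.4},{"delta_pos": [0,0,0.5],"dr": [0,0,0],"fingers": -0.6}])

```text
time: 10.55
tool_pos: [0.5871, -0.2675, 0.0116]
tool_rot: [-3.141, 0.001, 3.115]
contact_force: [0.3, -0.0, 0.4]
opening: 0.0653
grip_force: 0.0
```

Call:
step_arm(increments=[{"delta_pos": [0,0,-4],"dr": [0,0,0],"fingers": -0.8},{"delta_pos": [0,3,-9],"dr": [0,0,0],"fingers": -1},{"delta_pos": [1,8.5,-12],"dr": [0,0,0],"fingers": -1},{"delta_pos": [2,14,-13.8],"dr": [0,0,-1.5],"fingers": -1},{"delta_pos": [2.8,20,-13.8],"dr": [0,0,-1.5],"fingers": -1}])

```text
time: 11.18
tool_pos: [0.5648, -0.0656, 0.1514]
tool_rot: [-3.141, 0.004, 3.141]
contact_force: [0.3, -0.5, -0.2]
opening: 0.0917
grip_force: 0.0
```

Call:
step_arm(increments=[{"delta_pos": [0.5,5.5,0],"dr": [0,0,0],"fingers": -1},{"delta_pos": [0.7,10.7,0],"dr": [0,0,0],"fingers": -1},{"delta_pos": [0.7,10.7,0],"dr": [0,0,0],"fingers": -1},{"delta_pos": [0.7,10.7,0],"dr": [0,0,0],"fingers": -1},{"delta_pos": [0.7,10.7,0],"dr": [0,0,0],"fingers": -1}])

```text
time: 11.8
tool_pos: [0.5574, 0.039, 0.1493]
tool_rot: [-3.141, 0.0, 3.14]
contact_force: [0.4, 0.1, 0.7]
opening: 0.0915
grip_force: 0.0
```

Run:
```python
from h import *
for n in("w10","w11"):
    p,im=snap(n); s=robot.observe();print(s["tool_pos"],s["tool_rot"][2])
    c=blob(im,"yellow",(200,40,440,220),17); print(c.min(0),c.max(0),shape(p,c,.025),"corner",corner_phase(p,c,.025,4))
```

```text
[0.5573472  0.03895124 0.14935036] 3.139809833298869
[281  92] [353 168] {'rect': array([480.9,  39.6]), 'cen': array([481. ,  39.3]), 'size': array([49.9, 49.9]), 'ang': 169.8, 'area': 2318} corner 35.2
[0.55732024 0.03900463 0.1492949 ] 3.139800640858991
[281  92] [353 168] {'rect': array([481. ,  39.6]), 'cen': array([480.9,  39.3]), 'size': array([49.9, 49.8]), 'ang': 79.8, 'area': 2320} corner 35.1
```

View pics/w11.png

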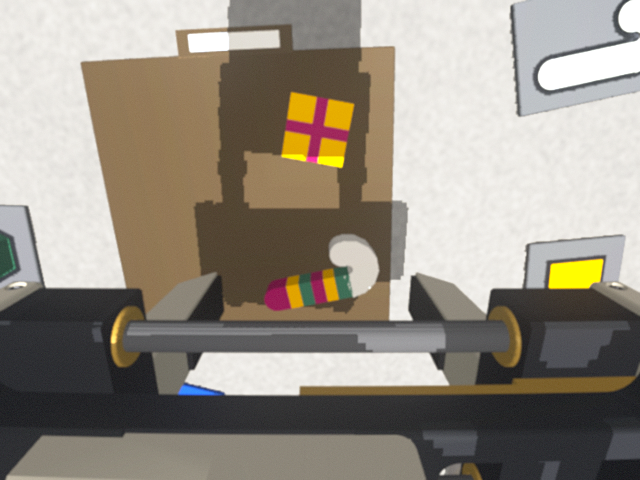

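The parcel is at pixel (317,130), which casts to (481,39) mm with sides at 80°. Grasping it.

Call:
step_arm(increments=[{"delta_pos": [4,0,2],"dr": [0,0,5],"fingers": -0.5},{"delta_pos": [7.6,0,5],"dr": [0,0,10],"fingers": -0.5},{"delta_pos": [7.6,0,9.5],"dr": [0,0,10],"fingers": -0.5},{"delta_pos": [7.6,0,12.5],"dr": [0,0,10],"fingers": -0.5},{"delta_pos": [7.6,0,13.9],"dr": [0,0,10],"fingers": -0.5}])

```text
time: 12.52
tool_pos: [0.4806, 0.0396, 0.0091]
tool_rot: [-3.141, -0.002, 2.966]
contact_force: [-0.2, -0.1, 0.6]
opening: 0.0689
grip_force: 0.0
```

Call:
step_arm(increments=[{"delta_pos": [0,0,0],"dr": [0,0,0],"fingers": -0.4},{"delta_pos": [0,0,0],"dr": [0,0,0],"fingers": 0.2},{"delta_pos": [0,0,0],"dr": [0,0,0],"fingers": 0.5},{"delta_pos": [0,0,0],"dr": [0,0,0],"fingers": 0.5},{"delta_pos": [0,0,0],"dr": [0,0,0],"fingers": 0.5}], newtons=12)

```text
time: 13.15
tool_pos: [0.4819, 0.0402, 0.0114]
tool_rot: [3.141, 0.002, 2.967]
contact_force: [-0.7, -0.8, 6.2]
opening: 0.0479
grip_force: 12.0
```

Call:
step_arm(increments=[{"delta_pos": [0,0,-4],"dr": [0,0,0],"fingers": 0.5},{"delta_pos": [0,2,-9],"dr": [0,0,0],"fingers": 0.5},{"delta_pos": [-2,7,-10],"dr": [0,0,-5],"fingers": 0.5},{"delta_pos": [-5,12,-10],"dr": [0,0,-10],"fingers": 0.5},{"delta_pos": [-8,17,-10],"dr": [0,0,-15.6],"fingers": 0.5}])

```text
time: 13.78
tool_pos: [0.5904, 0.1953, 0.1111]
tool_rot: [3.142, 0.001, -3.041]
contact_force: [1.1, -0.0, -0.9]
opening: 0.0478
grip_force: 12.0
```

```bash
python3 -c "
from h import *
go(.685,.288,.11,185.6)"
```

```text
dp [-10.34   8.27   0.13] dr [0.  0.1 0.2] q6 now -1.48
dp [-10.34   8.27   0.13] dr [-1.000e-01  0.000e+00 -1.798e+02] q6 now -1.48
```

Call:
step_arm(increments=[{"delta_pos": [-4,3.2,0],"dr": [0,0,0],"fingers": 0.5},{"delta_pos": [-7.5,6,0],"dr": [0,0,0],"fingers": 0.5},{"delta_pos": [-10.3,8.3,0],"dr": [0,0,0],"fingers": 0.5},{"delta_pos": [-10.3,8.3,0],"dr": [0,0,0],"fingers": 0.5},{"delta_pos": [-10.3,8.3,0],"dr": [0,0,0],"fingers": 0.5}])

```text
time: 14.4
tool_pos: [0.683, 0.2859, 0.1098]
tool_rot: [-3.141, -0.002, -3.044]
contact_force: [-0.7, 0.1, -0.2]
opening: 0.0483
grip_force: 12.0
```

Run:
```python
from h import *
for n in("w12","w13"):
    p,im=snap(n); s=robot.observe();print(s["tool_pos"],np.degrees(s["tool_rot"][2]),s["opening"])
    c=blob(im,"yellow",(200,20,440,220)); print(c.min(0),c.max(0),shape(p,c,.006),"corner",corner_phase(p,c,.006,4))
go(.620,.283,.0120,185.6)
```

```text
[0.68313281 0.28561719 0.11032999] -174.42023270524484 0.04797810744266874
[284 115] [354 185] {'rect': array([620.5, 281.5]), 'cen': array([620.2, 281.6]), 'size': array([49.8, 49.9]), 'ang': 95.6, 'area': 2394} corner 50.4
[0.68326425 0.28554179 0.11068874] -174.43784374211003 0.0477961607960206
[285 115] [354 185] {'rect': array([620.6, 281.7]), 'cen': array([620.2, 281.6]), 'size': array([49.8, 49.9]), 'ang': 95.6, 'area': 2399} corner 50.4
dp [6.32 0.36 9.87] dr [-0. -0. -0.] q6 now -1.38
dp [6.32 0.36 9.87] dr [-1.0e-01  0.0e+00  1.8e+02] q6 now -1.38
```

Call:
step_arm(increments=[{"delta_pos": [3.5,0.1,1],"dr": [0,0,0],"fingers": 0.5},{"delta_pos": [6.3,0.2,3],"dr": [0,0,0],"fingers": 0.5},{"delta_pos": [6.3,0.2,6],"dr": [0,0,0],"fingers": 0.5},{"delta_pos": [6.3,0.2,8.5],"dr": [0,0,0],"fingers": 0.5},{"delta_pos": [6.3,0.2,9.4],"dr": [0,0,0],"fingers": 0.5}])

```text
time: 15.12
tool_pos: [0.6198, 0.2813, 0.0155]
tool_rot: [-3.141, -0.002, -3.045]
contact_force: [-0.4, -0.6, -0.1]
opening: 0.0482
grip_force: 12.0
```

Call:
step_arm(increments=[{"delta_pos": [0,0,0.3],"dr": [0,0,0],"fingers": 0.5},{"delta_pos": [0,0,0.5],"dr": [0,0,0],"fingers": 0.5},{"delta_pos": [0,0,0.5],"dr": [0,0,0],"fingers": 0.5},{"delta_pos": [0,0,0.5],"dr": [0,0,0],"fingers": -0.4},{"delta_pos": [0,0,0.5],"dr": [0,0,0],"fingers": -0.6}])

```text
time: 15.75
tool_pos: [0.6211, 0.2824, 0.0117]
tool_rot: [3.141, 0.0, -3.044]
contact_force: [0.2, 0.1, -0.3]
opening: 0.0636
grip_force: 0.0
```

Call:
step_arm(increments=[{"delta_pos": [0,0,-4],"dr": [0,0,0],"fingers": -0.8},{"delta_pos": [0.3,-3,-9],"dr": [0,0,10],"fingers": -1},{"delta_pos": [0.8,-8,-12],"dr": [0,0,20],"fingers": -1},{"delta_pos": [1.3,-13,-13.8],"dr": [0,0,30],"fingers": -1},{"delta_pos": [1.8,-18,-13.8],"dr": [0,0,40],"fingers": -1}])

```text
time: 16.38
tool_pos: [0.6215, 0.1, 0.1517]
tool_rot: [3.139, 0.003, 2.536]
contact_force: [0.2, -0.1, -0.9]
opening: 0.0918
grip_force: 0.0
```

```bash
python3 -c "
from h import *
go(.619,-.034,.15,102.5)"
```

```text
dp [ -7.43 -11.16   0.17] dr [ 0.2  0.1 42.8] q6 now -0.93
dp [ -7.43 -11.16   0.17] dr [  -0.2    0.3 -137.2] q6 now -0.93
```

Call:
step_arm(increments=[{"delta_pos": [-2.5,-3.7,0],"dr": [0,0,10.5],"fingers": -1},{"delta_pos": [-5,-7.5,0],"dr": [0,0,21],"fingers": -1},{"delta_pos": [-7.4,-11.2,0],"dr": [0,0,31.5],"fingers": -1},{"delta_pos": [-7.4,-11.2,0],"dr": [0,0,42],"fingers": -1},{"delta_pos": [-7.4,-11.2,0],"dr": [0,0,43],"fingers": -1}])

```text
time: 17.0
tool_pos: [0.6184, -0.0333, 0.1495]
tool_rot: [3.141, -0.0, 1.79]
contact_force: [0.7, 0.3, -0.7]
opening: 0.092
grip_force: 0.0
```

Run:
```python
from h import *
p,im=snap("w14"); p,im=snap("w15"); s=robot.observe();print(s["tool_pos"],np.degrees(s["tool_rot"])); np.save("w15.npy",p["T"])
```

```text
[ 0.61840535 -0.03239603  0.14942265] [ 1.79992838e+02 -1.01337655e-02  1.02808595e+02]
```

View pics/w15.png

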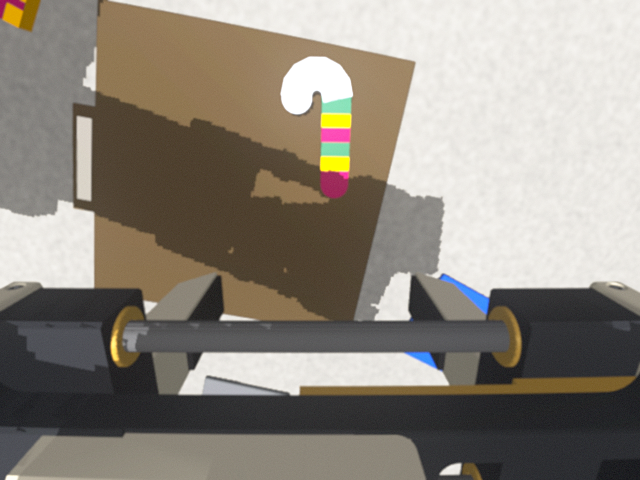

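The cane is at pixels (281–352, 57–198), with the stem around column 335, the hook at the top and its rounded end at row 198.

```bash
cat >> h.py <<'E'
def cane(p,im,box,z):
    "stem centreline and cane point, from stripes (yellow, magenta, green) and white hook"
    x0,y0,x1,y1=box; hsv=cv2.cvtColor(np.ascontiguousarray(im[y0:y1,x0:x1]),cv2.COLOR_BGR2HSV)
    st=sum(cv2.inRange(hsv,*map(np.array,RNG[k])) for k in("yellow","magenta"))|cv2.inRange(hsv,np.array((65,60,60)),np.array((90,255,255)))
    st=cv2.morphologyEx(st,cv2.MORPH_CLOSE,np.ones((7,7))); wh=cv2.inRange(hsv,*map(np.array,RNG["white"]))
    big=lambda m:max(cv2.findContours(m,0,cv2.CHAIN_APPROX_NONE)[0],key=cv2.contourArea)[:,0]+[x0,y0]
    c=big(st); f=shape(p,c,z); al=cv2.morphologyEx(st|wh,cv2.MORPH_CLOSE,np.ones((5,5))); a=big(al)
    w=cast(p,a,z)[:,:2]*1000; u=np.radians(f["ang"]); u=np.array([np.cos(u),np.sin(u)]); n=np.array([-u[1],u[0]])
    hook=w.mean(0)-f["rect"]; s=np.sign(hook@u); u=u*s; n=n*s
    lo,hi=(w@u).min(),(w@u).max(); mid=f["rect"]@n
    print(f,"len",round(hi-lo,1),"across",np.round([(w@n).min()-mid,(w@n).max()-mid],1))
    print("x dir deg",round(float(np.degrees(np.arctan2(u[1],u[0]))),1),"point from tail",((lo+32)*u+mid*n).round(1),"from hook",((hi-72)*u+mid*n).round(1))
E
python3 - <<'E'
from h import *
p=viewer.camera_params("wrist"); im=cv2.imread("pics/w15.png")
cane(p,im,(265,40,370,210),.025)
# cane pad, wide view: grey rect
i=cv2.imread("pics/w2.png"); q=dict(p); q["T"]=np.load("w1.npy")
h=cv2.cvtColor(i,cv2.COLOR_BGR2HSV)[45:170,455:600]
m=((h[:,:,2]<195)).astype(np.uint8)*255; m=cv2.morphologyEx(m,cv2.MORPH_OPEN,np.ones((3,3)))
c=max(cv2.findContours(m,0,1)[0],key=cv2.contourArea)[:,0]+[455,45]; print("pad",shape(q,c,.006))
E
```

```text
{'rect': array([618.9,  28.6]), 'cen': array([618.7,  30.5]), 'size': array([23.9, 80. ]), 'ang': 101.7, 'area': 1598} len 108.6 across [-11.9  42.5]
x dir deg 101.7 point from tail [620.5  20.8] from hook [619.6  25.3]
pad {'rect': array([408.9, 269.5]), 'cen': array([408.7, 269.5]), 'size': array([ 86.8, 139.5]), 'ang': 102.5, 'area': 11694}
```

Call:
step_arm(increments=[{"delta_pos": [3,0.7,2],"dr": [0,0,1.1],"fingers": 0.1},{"delta_pos": [6.2,1.4,5],"dr": [0,0,1.1],"fingers": 0.1},{"delta_pos": [6.2,1.4,9],"dr": [0,0,1.1],"fingers": 0.1},{"delta_pos": [6.2,1.4,11],"dr": [0,0,1.1],"fingers": 0.1},{"delta_pos": [6.2,1.4,11],"dr": [0,0,1.1],"fingers": 0.1}])

```text
time: 17.73
tool_pos: [0.6173, 0.0317, 0.0377]
tool_rot: [-3.138, -0.001, 1.775]
contact_force: [0.6, 0.3, 0.3]
opening: 0.0466
grip_force: 0.0
```

```bash
python3 -c "
from h import *
print(robot.observe()['opening']);go(.6184,.0308,.0105,101.7)"
```

```text
0.046573810937724815
dp [-0.12  0.1   2.72] dr [-0.2 -0.1  0. ] q6 now -0.28
dp [-0.12  0.1   2.72] dr [ 1.0e-01 -3.0e-01 -1.8e+02] q6 now -0.28
```

Call:
step_arm(increments=[{"delta_pos": [-0.1,0,1.4],"dr": [0,0,0],"fingers": 0.1},{"delta_pos": [-0.1,0,2.8],"dr": [0,0,0],"fingers": 0.1},{"delta_pos": [-0.1,0,2.8],"dr": [0,0,0],"fingers": 0.4},{"delta_pos": [-0.1,0,2.8],"dr": [0,0,0],"fingers": 0.8},{"delta_pos": [-0.1,0,2.8],"dr": [0,0,0],"fingers": 0.8}], newtons=18)

```text
time: 18.35
tool_pos: [0.6191, 0.0297, 0.0119]
tool_rot: [3.141, 0.0, 1.772]
contact_force: [-0.1, -0.6, -0.4]
opening: 0.0216
grip_force: 18.0
```

Call:
step_arm(increments=[{"delta_pos": [0,0,0],"dr": [0,0,0],"fingers": 0.8},{"delta_pos": [0,0,0],"dr": [0,0,0],"fingers": 0.8},{"delta_pos": [0,0,-1.5],"dr": [0,0,0],"fingers": 0.8},{"delta_pos": [0,0,-5],"dr": [0,0,0],"fingers": 0.8},{"delta_pos": [0,0,-10],"dr": [0,0,0],"fingers": 0.8}])

```text
time: 18.98
tool_pos: [0.6179, 0.0298, 0.1121]
tool_rot: [-3.139, -0.001, 1.772]
contact_force: [-0.0, 0.4, -0.2]
opening: 0.0218
grip_force: 18.0
```

```bash
python3 -c "
from h import *
go(.4295,.188,.11,101.7)"
```

```text
dp [ 19.25 -15.3    0.26] dr [-0.1 -0.  -0.2] q6 now -0.28
dp [ 19.25 -15.3    0.26] dr [-1.000e-01  2.000e-01  1.798e+02] q6 now -0.28
```

Call:
step_arm(increments=[{"delta_pos": [3,-3,-3],"dr": [0,0,0],"fingers": 0.8},{"delta_pos": [6.5,-6.5,-6],"dr": [0,0,0],"fingers": 0.8},{"delta_pos": [10,-10,-9],"dr": [0,0,0],"fingers": 0.8},{"delta_pos": [13,-13,-12],"dr": [0,0,0],"fingers": 0.8},{"delta_pos": [15.1,-15.6,-13.8],"dr": [0,0,0],"fingers": 0.8}])

```text
time: 19.6
tool_pos: [0.4346, 0.1476, 0.2519]
tool_rot: [3.138, -0.0, 1.772]
contact_force: [0.5, 0.4, -1.4]
opening: 0.0221
grip_force: 18.0
```

Call:
step_arm(increments=[{"delta_pos": [0,0,0],"dr": [0,0,0],"fingers": 0.8},{"delta_pos": [0,0,0],"dr": [0,0,0],"fingers": 0.8},{"delta_pos": [0,0,0],"dr": [0,0,0],"fingers": 0.8},{"delta_pos": [0,0,0],"dr": [0,0,0],"fingers": 0.8},{"delta_pos": [0,0,0],"dr": [0,0,0],"fingers": 0.8}])

```text
time: 20.23
tool_pos: [0.4359, 0.1463, 0.2489]
tool_rot: [-3.141, -0.0, 1.771]
contact_force: [-0.7, -0.5, -1.0]
opening: 0.0215
grip_force: 18.0
```

Run:
```python
from h import *
p,im=snap("w16"); s=robot.observe();print(s["tool_pos"],np.degrees(s["tool_rot"]),s["opening"]); np.save("w16.npy",p["T"])
```

```text
[0.43589864 0.14638377 0.24902832] [-1.79959849e+02 -5.11507046e-03  1.01476688e+02] 0.021725237605931622
```

View pics/w16.png

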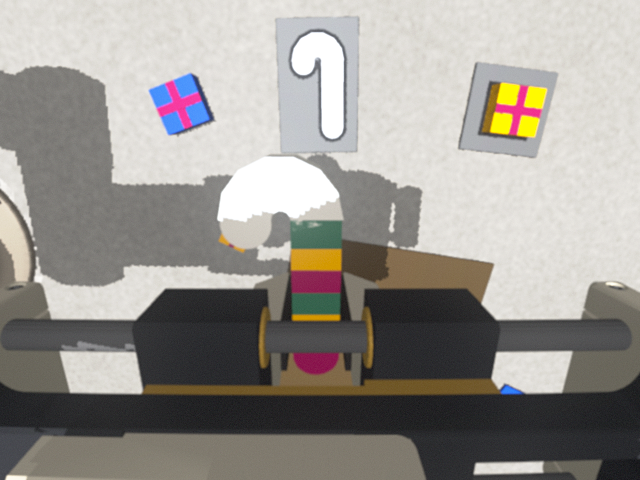

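The pad is in full view at pixels (277–358, 16–153), the cane is held straight, and the parcel sits on its pad at (514,109).

Run:
```python
from h import *
p=viewer.camera_params("wrist"); im=cv2.imread("pics/w16.png")
x0,y0,x1,y1=262,2,372,154
h=cv2.cvtColor(im,cv2.COLOR_BGR2HSV)[y0:y1,x0:x1]
m=(h[:,:,2]<195).astype(np.uint8)*255; m=cv2.morphologyEx(m,cv2.MORPH_OPEN,np.ones((3,3)))
c=max(cv2.findContours(m,0,1)[0],key=cv2.contourArea)[:,0]+[x0,y0]; f=shape(p,c,.006); print("pad",f)
w=blob(im,"white",(285,26,350,142)); W=cast(p,w,.006)[:,:2]*1000
a=np.radians(f["ang"]); u=np.array([np.cos(a),np.sin(a)]); n=np.array([-u[1],u[0]])
q=(W-f["rect"]); q=np.c_[q@u,q@n]; print("fill x",q[:,0].min(),q[:,0].max(),"y",q[:,1].min(),q[:,1].max())
st=q[(q[:,0]>-40)&(q[:,0]<10)]; 
for s in(1,-1):
    e=st[(s*(st[:,1]+15))>5]; k=np.polyfit(e[:,0],e[:,1],1); print("edge slope deg",np.degrees(np.arctan(k[0])),"y at -20",np.polyval(k,-20))
```

```text
pad {'rect': array([413.6, 263.2]), 'cen': array([418.8, 271.7]), 'size': array([ 61.7, 113.8]), 'ang': 102.9, 'area': 4472}
fill x -52.61834113597565 53.26451680375519 y -26.703656162183748 27.490029388580595
edge slope deg -0.28381822370303217 y at -20 -3.11264811214403
edge slope deg -0.2136155430584111 y at -20 -26.505137248642924
```

Run:
```python
from h import *
u=np.radians(102.65); u=np.array([np.cos(u),np.sin(u)]); n=np.array([-u[1],u[0]])
t=viewer.camera_params("top"); ti=cv2.imread("pics/top0.png")
g=ti[255:305,183:250]; m=(g.min(2)>180).astype(np.uint8)*255
c=max(cv2.findContours(m,0,1)[0],key=cv2.contourArea)[:,0]+[183,255]; W=cast(t,c,.006)[:,:2]*1000
a,b=W@u,W@n; print("top",((a.min()+a.max())/2*u+(b.min()+b.max())/2*n).round(1),np.ptp(a),np.ptp(b))
o=np.array([413.6,263.2])+.3*u+.4*n; print("wrist",o)
tgt=o-20*u-15*n+7.1*u; print("cane TCP",tgt); go(tgt[0]/1000,tgt[1]/1000,.012,102.65)
```

```text
top [413.5 265. ] 101.50509492227793 47.925347660871296
wrist [413.14401115 263.40511988]
cane TCP [430.60493452 254.10317626]
dp [10.66  1.64 23.7 ] dr [-0.  -0.  -1.2] q6 now -0.04
dp [10.66  1.64 23.7 ] dr [-0.000e+00  1.000e-01  1.788e+02] q6 now -0.04
```

Call:
step_arm(increments=[{"delta_pos": [4,0.6,4],"dr": [0,0,-0.6],"fingers": 0.8},{"delta_pos": [8,1.2,8],"dr": [0,0,-1.2],"fingers": 0.8},{"delta_pos": [10.6,1.6,12.5],"dr": [0,0,-1.2],"fingers": 0.8},{"delta_pos": [10.6,1.6,17],"dr": [0,0,-1.2],"fingers": 0.8},{"delta_pos": [10.6,1.6,20.5],"dr": [0,0,-1.2],"fingers": 0.8}])

```text
time: 20.9
tool_pos: [0.4297, 0.2539, 0.0424]
tool_rot: [-3.14, 0.0, 1.793]
contact_force: [0.1, 0.4, -0.2]
opening: 0.0219
grip_force: 18.0
```

```bash
python3 -c "
from h import *
viewer.read_camera('wrist');viewer.read_camera('wrist');go(.4306,.2541,.0120,102.65)"
```

```text
dp [0.08 0.31 2.91] dr [-0.4  0.1  0.1] q6 now 0.16
dp [0.08 0.31 2.91] dr [-1.000e-01 -7.000e-01 -1.799e+02] q6 now 0.16
```

Call:
step_arm(increments=[{"delta_pos": [0,0.1,1.5],"dr": [0,0,0],"fingers": 0.8},{"delta_pos": [0,0.1,2.5],"dr": [0,0,0],"fingers": 0.8},{"delta_pos": [0,0.1,2.7],"dr": [0,0,0],"fingers": 0.8},{"delta_pos": [0,0.1,2.7],"dr": [0,0,0],"fingers": 0.8},{"delta_pos": [0,0.1,2.7],"dr": [0,0,0],"fingers": 0.8}])

```text
time: 21.62
tool_pos: [0.4316, 0.254, 0.0179]
tool_rot: [3.141, -0.0, 1.792]
contact_force: [0.5, 0.4, -0.5]
opening: 0.0217
grip_force: 18.0
```

```bash
python3 -c "
from h import *
go(.4306,.2541,.0120,102.65);viewer.read_camera('wrist');go(.4306,.2541,.0120,102.65)"
```

```text
dp [ 0.03 -0.1   0.59] dr [ 0.1 -0.   0.1] q6 now 0.16
dp [ 0.03 -0.1   0.59] dr [ 0.000e+00  1.000e-01 -1.799e+02] q6 now 0.16
dp [ 0.03 -0.1   0.59] dr [ 0.1 -0.   0.1] q6 now 0.16
dp [ 0.03 -0.1   0.59] dr [ 0.000e+00  1.000e-01 -1.799e+02] q6 now 0.16
```

Call:
step_arm(increments=[{"delta_pos": [0,-0.1,0.3],"dr": [0,0,0],"fingers": 0.8},{"delta_pos": [0,-0.1,0.5],"dr": [0,0,0],"fingers": 0.8},{"delta_pos": [0,-0.1,0.55],"dr": [0,0,0],"fingers": 0.8},{"delta_pos": [0,-0.1,0.55],"dr": [0,0,0],"fingers": 0.3},{"delta_pos": [0,-0.1,0.55],"dr": [0,0,0],"fingers": 0.1}])

```text
time: 22.3
tool_pos: [0.4304, 0.2537, 0.0118]
tool_rot: [3.141, -0.0, 1.792]
contact_force: [-0.3, -0.7, 0.6]
opening: 0.0372
grip_force: 0.0
```

Call:
step_arm(increments=[{"delta_pos": [0,0,0],"dr": [0,0,0],"fingers": 0.1},{"delta_pos": [0,0,-3],"dr": [0,0,0],"fingers": 0.1},{"delta_pos": [-2,0,-8],"dr": [0,0,0],"fingers": 0},{"delta_pos": [-7,0,-13],"dr": [0,0,0],"fingers": 0},{"delta_pos": [-11.5,0,-17],"dr": [0,0,0],"fingers": 0}])

```text
time: 22.92
tool_pos: [0.4547, 0.1449, 0.1794]
tool_rot: [3.141, -0.0, 1.794]
contact_force: [0.9, -0.6, -0.5]
opening: 0.0459
grip_force: 0.0
```

Run:
```python
from h import *
snap("w17"); p,im=snap("w18"); print(robot.observe()["tool_pos"])
ti=viewer.read_camera("top")[:,:,::-1].copy(); cv2.imwrite("pics/top9.png",ti)
cv2.imwrite("pics/end.png",np.hstack([cv2.resize(im,(400,300)),cv2.resize(ti[170:320,120:520],(400,150)).repeat(1,0)]) if 0 else np.vstack([cv2.resize(im[:240],(800,300)),cv2.resize(ti[170:320,120:520],(800,300))]))
cane(p,im,(220,20,420,235),.026)
```

```text
[0.45789021 0.14289583 0.18220688]
{'rect': array([429.8, 254.7]), 'cen': array([429.6, 254.3]), 'size': array([23. , 76.5]), 'ang': 102.8, 'area': 1529} len 143.4 across [-81.9  97.4]
x dir deg -77.2 point from tail [427.4 265.5] from hook [436.1 227. ]
```

View pics/end.png

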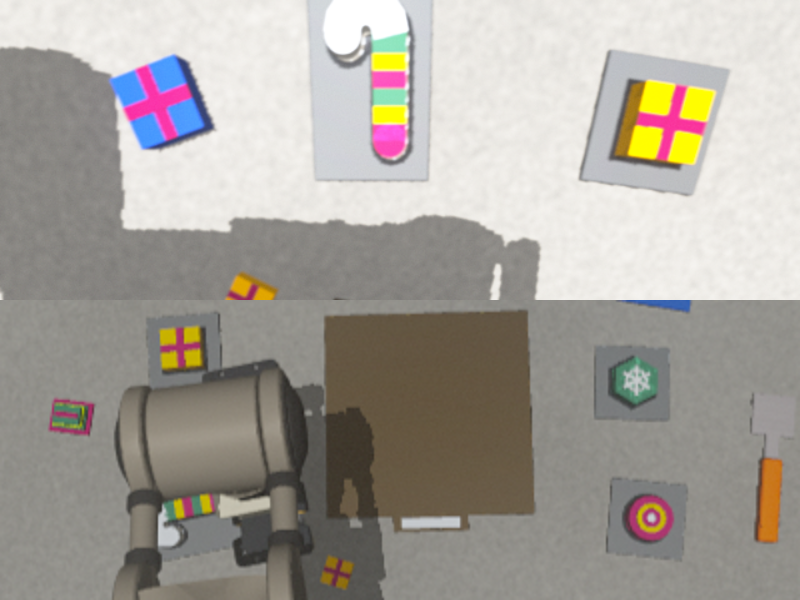

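The wrist view shows the cane right way up on its outline, with a thin white sliver (about 1–2 mm) at its tail, around (390,157). The parcel, snowflake and bauble sit on their pads, and the scraper and waste block haven't moved. I'll clear the arm and check the offsets.

Call:
step_arm(increments=[{"delta_pos": [-4,1,-3],"dr": [0,0,0],"fingers": 0},{"delta_pos": [-9,2,-6],"dr": [0,0,0],"fingers": 0},{"delta_pos": [-14,3,-9],"dr": [0,0,0],"fingers": 0},{"delta_pos": [-19,3,-11],"dr": [0,0,0],"fingers": 0},{"delta_pos": [-23,3,-11],"dr": [0,0,0],"fingers": 0}])

```text
time: 23.7
tool_pos: [0.5353, -0.0728, 0.2879]
tool_rot: [3.141, -0.0, 1.793]
contact_force: [0.2, -0.4, -0.4]
opening: 0.046
grip_force: 0.0
```

Run:
```python
from h import *
t=viewer.camera_params("top"); ti=viewer.read_camera("top")[:,:,::-1].copy(); cv2.imwrite("pics/top10.png",ti); t0=cv2.imread("pics/top0.png")
for n,col,b,k in [("baub","magenta",(420,255,470,300),4),("snow","green",(415,190,457,232),6),("parc","yellow",(190,175,235,215),4)]:
    a=shape(t,blob(t0,col,b),.006); c=blob(ti,col,b,7); d=shape(t,c,.026)
    print(n,"pad",a["rect"],"print",d["rect"],d["size"],"ph",corner_phase(t,blob(t0,col,b),.006,k),corner_phase(t,c,.026,k))
cv2.imwrite("pics/ec.png",cv2.resize(ti[250:310,170:260],(720,480),interpolation=cv2.INTER_CUBIC))
# cane: everything white/bright or striped in the pad box
u=np.radians(102.65); u=np.array([np.cos(u),np.sin(u)]); n=np.array([-u[1],u[0]])
g=ti[255:305,183:250]; h=cv2.cvtColor(g,cv2.COLOR_BGR2HSV); m=((g.min(2)>180)|(h[:,:,1]>90)).astype(np.uint8)*255
m=cv2.morphologyEx(m,cv2.MORPH_CLOSE,np.ones((3,3)))
c=max(cv2.findContours(m,0,1)[0],key=cv2.contourArea)[:,0]+[183,255]; W=cast(t,c,.026)[:,:2]*1000
a,b=W@u,W@n; print("cane",((a.min()+a.max())/2*u+(b.min()+b.max())/2*n).round(1),np.ptp(a),np.ptp(b))
```

```text
baub pad [ 424.  -282.6] print [ 423.  -280.9] [49.3 54.1] ph 43.0 28.0
snow pad [ 588.3 -265.7] print [ 586.7 -265.8] [49.3 56. ] ph 58.0 59.1
parc pad [620.6 283.6] print [618.4 282.4] [51.  50.5] ph 49.2 50.6
cane [412.7 264.8] 104.25335714132027 52.759126261261486
```

View pics/ec.png

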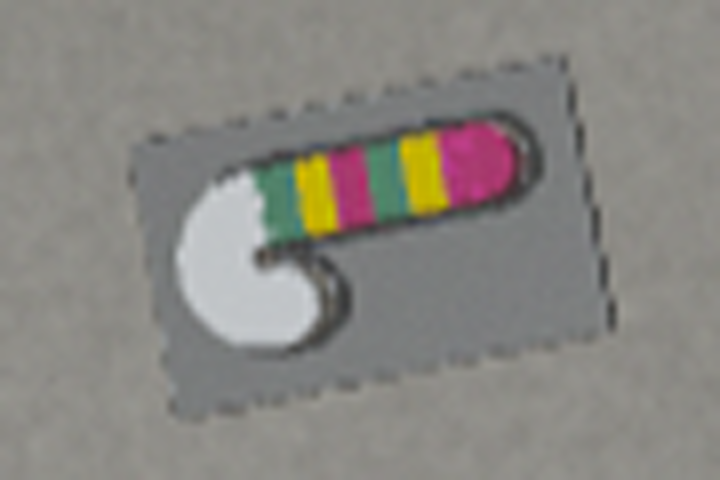

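From above, the cane covers its outline with the hook on the drawn hook. In the top view the centres agree to about 2.5 mm and the angles to 1.5°. Handing in.

```bash
python3 -c "
from cell import robot
print(robot.hand_in())"
```

```text
the job is handed in; nothing more can be done
None
```

I set all four prints down right side up on their pads, within about 2.5 mm and 1.5° by the final camera check, left the scraper and waste block where they were, and handed the job in at about 24 s; no verdict came back.

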